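# Tip a standing carton flat and push it home in the infeed lane

### The job

A carton has been left standing on end at the open end of the low metal infeed lane. By pushing only, tip it over so that it falls flat between the lane's rails with its top end towards the stop plate, then push it gently along the lane until its top end is square and flush against the stop, without crushing it. Do not grip or lift it, and leave everything else where it is.

Things in the scene. Friction and masses are not known exactly. Their poses are not given: they have to be found in the camera images.
- carton: The carton to be tipped: rigid, white with dark top part, about 0.3 kg, 130 mm wide (its x), 100 mm deep (its y), 190 mm tall (its z, base to top end). Origin at the centre of its base. Starts standing on the lane deck near the open end, a 130 mm wide side facing along the lane. Its z points up at the start and along the lane's +y when it lies as wanted. Too deep for most grippers.
- carton_mid (a point): Centre of the carton (95 mm from its base along its z): 103 mm above the table when standing in the lane, 58 mm when lying flat in it. Pushed along the lane high up (above about 140 mm from its base) the carton tips; pushed low it slides. It falls by itself once leaning more than about 28 degrees.
- carton_top (a point): Centre of the carton's top end face (190 mm from its base along its z). Sliding the lying carton takes about 2 to 6 N; pressing it against the stop with more than about 25 N risks crushing it.
- lane: The infeed lane, fixed to the table: a dark grey plastic deck 450 mm long (its y) and 178 mm wide (its x), deck top 8 mm above the table, with steel rails along both sides, 154 mm apart inside, their tops 28 mm above the table. Origin under the middle of the deck at table height. Its +y points along the lane from the open end (y = -225 mm) to the stop plate.
- stop (a point): Point on the face of the stop plate that crosses the lane: on the lane's centre line, 200 mm from its origin along its +y, 58 mm above the table. The face looks to the lane's -y; the plate is 154 mm wide and its top is 68 mm above the table.
- spare_carton: Bystander: a carton like the one to be tipped, also standing on end, but on the bare table past the stop end of the lane; 130 x 100 x 190 mm, origin at the centre of its underside. Stays standing.
- packed_carton: Bystander: a smaller, flat carton lying on the table beside the lane on the side away from the robot; 110 x 150 x 45 mm high, origin at the centre of its underside, long side along its y.
- tin_a: Bystander: small tin, 60 mm diameter, 75 mm tall, upright beside the lane on the side away from the robot; origin at the centre of its underside.
- tin_b: Bystander: small tin like the other, 60 mm diameter, 75 mm tall, upright beside the lane on the robot's side; origin at the centre of its underside.
- tape_roll: Bystander: roll of clear tape lying flat beside the lane on the robot's side, 80 mm diameter, 48 mm high; origin at the centre of its underside.
- spray_bottle: Bystander: upright bottle, 64 mm diameter, 130 mm tall, on the table 60 mm or more before the open end of the lane; origin at the centre of its underside.
Things that resemble listed ones, but are neither listed nor needed, are in the scene too. What is shaped like the carton but blue or pink is not meant.

How it is judged:
By the outcome, as a careful person would: the job done as asked, in the order asked, and still so for the second after the job is handed in, with the robot touching nothing.
It also fails if it takes over 48 s, if anything falls off the work surface, if the arm or the gripper's body presses on something with over 40 N, if the wrist force passes 120 N, or if a joint passes its speed limit or range.

### The arm

A 6-joint arm with a two-finger parallel gripper is mounted at the origin on the work surface. World frame = base frame: x ahead of the robot, y to its left, z up, the work surface at z = 0. Lengths are in m, angles in rad, forces in N, time in s.
With the tool pointing down it reaches from about 0.35 to 0.975 m from the base axis. Payload 7.1 kg.
Tool frame: the origin (TCP) lies midway between the tips of the shut fingers; the grasp point (between the pads) lies 19 mm behind it; z points along the fingers, y is the line along which they close (so a half turn about z gives the same grasp; the last joint's range is limited). The gripper opens to 88 mm and grips with 3 to 60 N. Pads are 20 mm wide; open, the fingers measure 115 mm over their backs; the gripper's body (75 mm by 178 mm) begins 61 mm behind the grasp point.
Start: joints at [1.254, 0.423, 1.63, -0, 1.089, -0.019], TCP at [0.183, 0.597, 0.185] pointing down, gripper open.
Joint ranges: [-3, 3], [-0.9, 2.11], [0.09, 2.58], [-1.31, 4.45], [0.11, 2.69], [-2.54, 2.54]. Speed limits (rad/s): [2.39, 2.39, 3.01, 3.14, 3.14, 3.14].

### API

Orientations are given as a unit quaternion [w, x, y, z].
In Python, from station import move_pose, movel, movej, command_gripper, wait, inverse_kinematics, read_camera, camera_info, MotionError, job_done, get_time, get_joint_pos, get_qvel, get_effort, get_tcp_pos, get_ee_rot, get_ft_force, get_ft_torque, get_grip_width, get_finger_force gives the robot as it stands. Calls block until the motion is done:
- move_pose(position, orientation): joint-space move of the TCP to a pose.
- movel(position, frame=None, v=0.15, until_force=None): straight line of the TCP; frame=None keeps the orientation; v is the mean speed in m/s. With until_force (N) it stops when the force on the tool has changed by that much, and returns True; else False.
- movej(angles): joint-space move.
- command_gripper(opening): opening from 0.0 (shut) to 1.0 (fully open); the grip force is fixed at half the most; returns when the fingers have stopped.
- wait(seconds).
- inverse_kinematics(position, orientation): joint angles nearest the present ones, or None.
- read_camera(name): name is "scene" or "top"; returns the picture (400x640x3 uint8, red, green, blue); there is no depth.
- camera_info(name): a dict with "intrinsics" (3x3 intrinsics, pixels), "T" (4x4, takes a point from camera to world coordinates). Camera axes: x right, y up, looking along -z (the intrinsics and any distortion apply to the point x, -y, -z); pixel columns grow to the right and rows downward; lengths in m; the calibration is good to about 2 mm. A picture is of the moment at which its call begins. camera_info takes no time and is no camera call.
A pose or a line that the arm cannot do raises MotionError and nothing moves.
- job_done(): hands the job in; it is judged then, once.
Readings, each from a call of its own:
- get_time(): time.
- get_joint_pos(): joint angles.
- get_qvel(): joint speeds.
- get_effort(): joint torques, N m.
- get_tcp_pos(): TCP position.
- get_ee_rot(): TCP orientation.
- get_ft_force(): force on the tool from outside, world axes, zero at the start.
- get_ft_torque(): the same for the moment, N m.
- get_grip_width(): opening from 0.0 (shut) to 1.0 (fully open).
- get_finger_force(): force on a finger pad.
Only numpy, scipy, OpenCV 4.12 (cv2) and the standard library are available. Lean on these libraries where they do the work, as an engineer would, in place of code of your own. Each camera call takes 0.05 s, during which the arm holds its last target. There are 200 camera calls.

## Working session

There is one attempt and no reset: what is moved stays moved. The work goes in short steps, each a Python script; the robot and the scene stay as the last script left them, time stands still between calls to the robot, and variables do not carry over. Pictures are saved under pics/ and viewed, at most 12 in all, crops included, and the job is handed in when it is done.

```bash
mkdir -p pics
python3 - <<'E'
from station import *
import cv2,numpy as np
for n in("scene","top"):
    cv2.imwrite(f"pics/{n}0.png",read_camera(n)[:,:,::-1]); i=camera_info(n); print(n,i)
print(get_time(),get_tcp_pos(),get_ee_rot())
E
```

```text
scene {'intrinsics': array([[382.51174765,   0.        , 319.17951668],
       [  0.        , 382.51174765, 199.01772984],
       [  0.        ,   0.        ,   1.        ]]), 'T': array([[ 8.27245709e-01,  5.34386752e-01, -1.73480076e-01,
         3.39714368e-01],
       [-5.61840310e-01,  7.86853983e-01, -2.55335614e-01,
        -2.43886147e-01],
       [ 5.55191203e-05,  3.08693391e-01,  9.51161599e-01,
         1.08909901e+00],
       [ 0.00000000e+00,  0.00000000e+00,  0.00000000e+00,
         1.00000000e+00]])}
top {'intrinsics': array([[389.79337722,   0.        , 324.82870059],
       [  0.        , 389.79337722, 201.26181826],
       [  0.        ,   0.        ,   1.        ]]), 'T': array([[ 0.00194908,  0.99276942, -0.12002113,  0.38499804],
       [-0.99995314,  0.00307307,  0.00918052,  0.02233227],
       [ 0.00948297,  0.11999762,  0.99272889,  1.33331267],
       [ 0.        ,  0.        ,  0.        ,  1.        ]])}
0.1 [0.18320923 0.5969817  0.18420848] [-1.05384273e-04  1.48369136e-01  9.88931821e-01 -6.64264140e-04]
```

View pics/scene0.png

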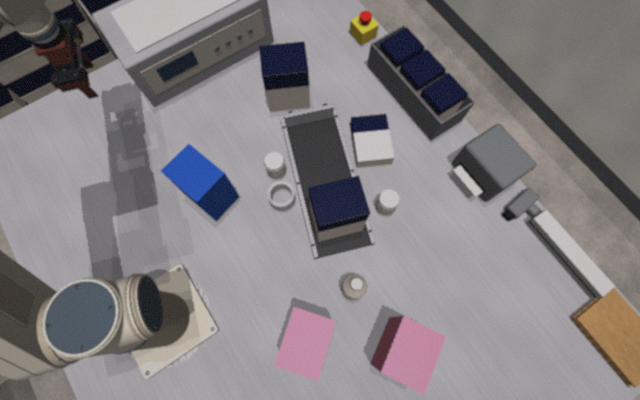

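View pics/top0.png

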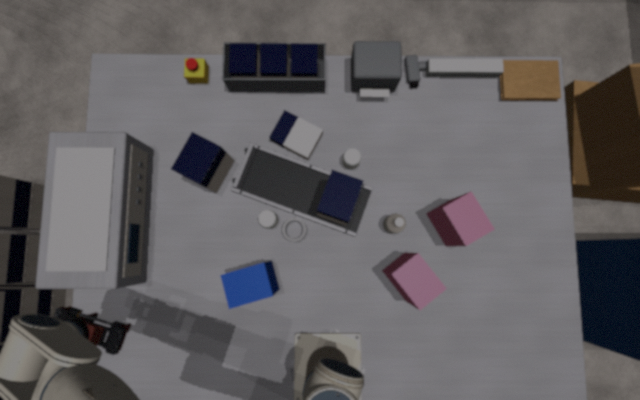

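The scene view shows the carton (dark top at about (340,205)) standing in the dark lane, with the stop end at (308,115). In the top view the carton is at (340,197), the lane runs from (365,210) to (240,170), and the bottle is at (394,223). Other candidates in the top view are the spare at (200,158), past the stop, and the blue and pink boxes, which are decoys. The white/dark box standing on the lane is the one meant. I'll measure it and confirm with a crop.

```bash
cat > h.py <<'E'
from station import *
import cv2,numpy as np
def cast(n,px,z):
    i=camera_info(n);K=i["intrinsics"];T=i["T"]
    px=np.atleast_2d(np.array(px,float))
    d=np.c_[(px[:,0]-K[0,2])/K[0,0],-(px[:,1]-K[1,2])/K[1,1],-np.ones(len(px))]@T[:3,:3].T
    o=T[:3,3]; return o+d*((z-o[2])/d[:,2])[:,None]
def proj(n,P):
    i=camera_info(n);K=i["intrinsics"];T=i["T"]
    c=(np.atleast_2d(P)-T[:3,3])@T[:3,:3]; c=c*[1,-1,-1]; c=c@K.T; return c[:,:2]/c[:,2:]
def blob(m,seed):
    m=cv2.morphologyEx(m.astype(np.uint8),cv2.MORPH_OPEN,np.ones((3,3)))
    n,l=cv2.connectedComponents(m); k=l[seed[1],seed[0]]; return (l==k).astype(np.uint8) if k else None
def rect(m,n,z):
    c=max(cv2.findContours(m,0,cv2.CHAIN_APPROX_NONE)[0],key=cv2.contourArea)[:,0]
    w=cast(n,c,z)[:,:2]; return cv2.minAreaRect((w*1000).astype(np.float32))
E
python3 - <<'E'
from h import *
for n,seed,sd in(("top",(340,197),(280,185)),("scene",(340,200),(320,150))):
    im=read_camera(n).astype(int); print(n,im[seed[1],seed[0]],im[sd[1],sd[0]])
    navy=(im[:,:,2]-im[:,:,0]>15)&(im.sum(2)<200)
    m=blob(navy,seed)
    if m is not None: print("carton top",rect(m,n,.198),m.sum())
    deck=(abs(im[:,:,2]-im[:,:,0])<14)&(im.sum(2)<270)
    m=blob(deck,sd)
    if m is not None: print("deck",rect(m,n,.008),m.sum())
im=cv2.imread("pics/top0.png")
cv2.imwrite("pics/crop1.png",cv2.resize(im[130:250,225:425],None,fx=4,fy=4,interpolation=cv2.INTER_CUBIC))
print("bottle top",cast("top",(398,221),.13))
E
```

```text
top [25 24 51] [50 50 51]
carton top ((538.9803466796875, -31.17565155029297), (98.26458740234375, 127.79902648925781), 71.31182861328125) 1411
deck ((588.67529296875, 83.14352416992188), (439.90594482421875, 162.9397735595703), 70.32294464111328) 4452
scene [27 31 60] [60 59 60]
carton top ((538.8352661132812, -31.94298553466797), (99.9982681274414, 128.3492889404297), 70.24021911621094) 2030
deck ((589.8922119140625, 91.59382629394531), (456.8274230957031, 155.86077880859375), 69.404052734375) 4731
bottle top [[ 0.46962078 -0.21548254  0.13      ]]
```

View pics/crop1.png

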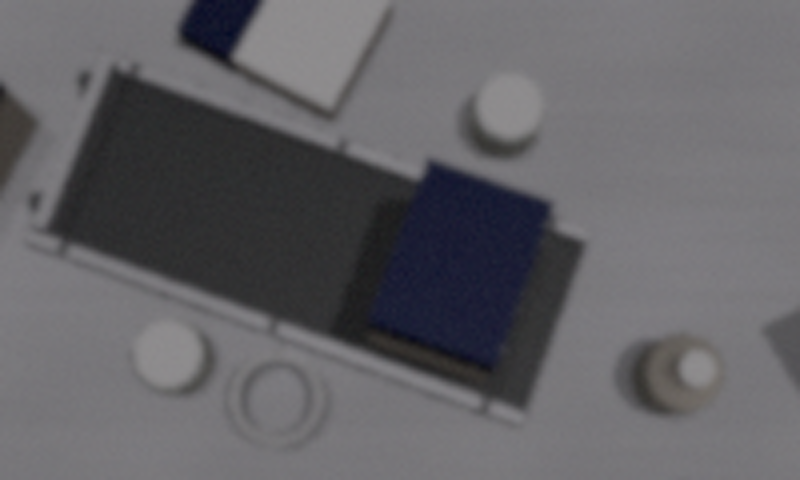

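The crop confirms the white, dark-topped carton standing on the deck near the open end, about square to the lane, with the bottle clear behind it. Next I'll fix the lane frame from its corners, then tip the carton with the open fingers set across the lane.

```bash
cat >> h.py <<'E'
from scipy.spatial.transform import Rotation as R
f=lambda x,y:(225+x/4,130+y/4)
oe=cast("top",[f(585,240),f(522,422)],.018)[:,:2]   # rail ends, open end (rail outer edges)
st=cast("top",[f(112,68),f(32,240)],.028)[:,:2]     # rail ends, stop end
u=st.mean(0)-oe.mean(0); L0=np.linalg.norm(u)
ang=np.arctan2(u[1],u[0])
E
python3 - <<'E'
from h import *
print(oe,st,L0,np.degrees(ang))
# stop face top edge in top view: inner edge; check lane mid
print((oe.mean(0)+st.mean(0))/2)
print("stop plate top corners",cast("top",[f(108,75),f(42,225)],.068))
E
```

```text
[[ 0.58324832 -0.14828697]
 [ 0.42825853 -0.0932982 ]] [[0.7292405  0.25663906]
 [0.58016358 0.3204954 ]] 0.4356158224972729 70.00570628170829
[0.58022773 0.08388732]
stop plate top corners [[0.71272851 0.25262824 0.068     ]
 [0.58663458 0.30355641 0.068     ]]
```

```bash
cat >> h.py <<'E'
A=np.radians(70.3); U=np.array([np.cos(A),np.sin(A),0]); O=np.array([.584,.086,0])
N=np.array([-U[1],U[0],0])
def P(s,z,t=0): return O+U*s+N*t+[0,0,z]
def quat():
    c=[]
    for sg in(1,-1):
        x=sg*U; z=np.array([0,0,-1.]); q=R.from_matrix(np.c_[x,np.cross(z,x),z]).as_quat()[[3,0,1,2]]
        j=inverse_kinematics(P(-.1,.3),q); 
        if j is not None: c.append((abs(j[5]),q,j))
    c.sort(key=lambda a:a[0]); return c[0][1]
E
python3 - <<'E'
from h import *
c=np.array([.539,-.0316,0]); print("carton s,t",(c-O)@U,(c-O)@N)
t=(c-O)@N; s=(c-O)@U; q=quat()
p=get_tcp_pos(); movel([p[0],p[1],.38],v=.3)
move_pose(P(s-.11,.38,t),q)
movel(P(s-.11,.183,t),v=.2)
print(get_tcp_pos(),get_ee_rot(),q,get_time(),get_ft_force())
for n in("scene","top"): cv2.imwrite(f"pics/{n}1.png",read_camera(n)[:,:,::-1])
a=cv2.imread("pics/scene1.png")[100:300,220:440]; cv2.imwrite("pics/c2.png",cv2.resize(a,None,fx=2.7,fy=2.7))
E
```

```text
carton s,t -0.12588622269893432 0.0027237721259871913
[ 0.50272394 -0.13530438  0.18393051] [6.61336289e-04 8.17615548e-01 5.75763914e-01 5.42289966e-04] [0.         0.81764762 0.575719   0.        ] 4.9417 [0.14618355 0.13347766 0.46403685]
```

View pics/c2.png

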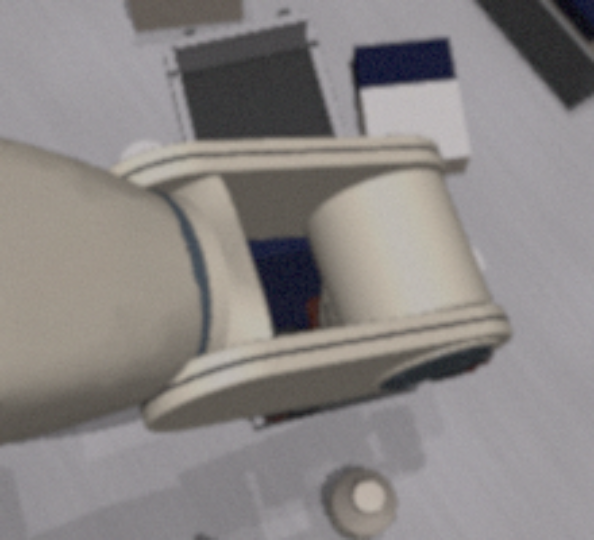

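The arm hides most of the scene. The carton's dark top is still visible ahead of the gripper, and the bottle is clear behind it. Now I'll tip it with a slow push high up.

Run:
```python
from h import *
s,t=-.126,.0027
for ds,z in((-.055,.184),(-.03,.186),(-.005,.19),(.02,.195),(.035,.195)):
    movel(P(s+ds,z,t),v=.06); print(ds,get_ft_force().round(2))
wait(.6)
movel(P(s-.10,.21,t),v=.2); movel(P(s-.10,.36,t),v=.25)
print(get_time())
j=get_joint_pos(); j[0]-=.55; movej(j)
for n in("scene","top"): cv2.imwrite(f"pics/{n}2.png",read_camera(n)[:,:,::-1])
a=cv2.imread("pics/scene2.png")[80:280,220:440];b=cv2.imread("pics/top2.png")[130:250,225:425]
cv2.imwrite("pics/c3.png",np.hstack([cv2.resize(a,(396,360)),cv2.resize(b,(400,360))]))
print(get_time())
```

```text
-0.055 [-0.48  0.26  0.19]
-0.03 [0.13 0.07 0.42]
-0.005 [0.47 0.14 0.07]
0.02 [-0.1   0.23  0.49]
0.035 [ 0.26 -0.07  0.31]
10.4
11.5917
```

View pics/c3.png

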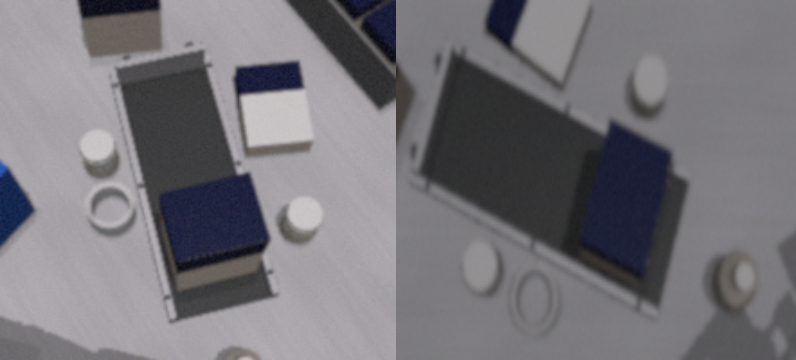

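The carton is still standing at about (215,230) in the scene half. I'll check whether it moved.

Run:
```python
from h import *
for n,seed in(("top",(340,197)),("scene",(340,200))):
    im=cv2.imread(f"pics/{n}2.png")[:,:,::-1].astype(int)
    m=blob((im[:,:,2]-im[:,:,0]>15)&(im.sum(2)<200),seed); r=rect(m,n,.198); c=np.r_[np.array(r[0])/1000,0]
    print(r,(c-O)@U,(c-O)@N)
```

```text
((539.6253662109375, -31.795753479003906), (98.83041381835938, 127.97429656982422), 70.11122131347656) -0.12585971084897596 0.002069020689076834
((538.7350463867188, -32.218231201171875), (100.61190795898438, 128.34921264648438), 70.23731994628906) -0.1265575837714606 0.0027648153421087848
```

It hasn't moved at all. The open fingers' tips must sit higher than the TCP, so they passed over the top. I'll push again with the fingers shut, so the tip is at the TCP and about 168 mm above the base.

Run:
```python
from h import *
s,t=-.126,.0024
command_gripper(0.0)
q=quat(); move_pose(P(s-.11,.36,t),q); movel(P(s-.11,.176,t),v=.2)
for ds,z in((-.055,.176),(-.03,.178),(-.005,.182),(.02,.186),(.035,.188)):
    movel(P(s+ds,z,t),v=.06); print(ds,(get_ft_force()).round(2))
wait(.6)
movel(P(s-.10,.21,t),v=.2); movel(P(s-.10,.36,t),v=.25)
j=get_joint_pos(); j[0]-=.55; movej(j)
for n in("scene","top"): cv2.imwrite(f"pics/{n}3.png",read_camera(n)[:,:,::-1])
a=cv2.imread("pics/scene3.png")[80:280,220:440];b=cv2.imread("pics/top3.png")[130:250,225:425]
cv2.imwrite("pics/c4.png",np.hstack([cv2.resize(a,(396,360)),cv2.resize(b,(400,240)) if 0 else cv2.resize(b,(400,360))]))
print(get_time())
```

```text
-0.055 [ 0.36 -0.64 -0.32]
-0.03 [ 0.26 -0.01 -0.7 ]
-0.005 [-0.44 -0.06  0.85]
0.02 [-0.13 -0.27  0.18]
0.035 [-0.27  0.26 -0.15]
21.6167
```

View pics/c4.png

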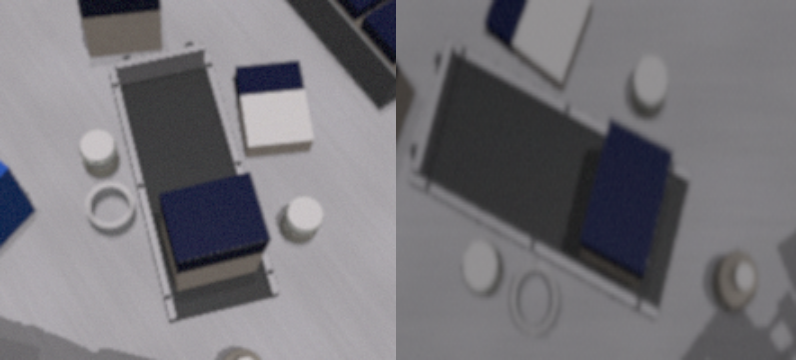

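Nothing has changed in the picture. The stroke only just reached the 28° balance point, so the carton probably rocked back when I retracted. I'll push again with a longer stroke and take pictures along the way.

Run:
```python
from h import *
s,t=-.126,.0024
q=quat(); move_pose(P(s-.10,.30,t),q); movel(P(s-.085,.174,t),v=.25)
def snap(k):
    a=read_camera("scene")[80:280,220:440,::-1]; b=read_camera("top")[130:250,225:425,::-1]
    return np.hstack([cv2.resize(a,(330,300)),cv2.resize(b,(400,300))])
I=[]
for ds,z in((-.03,.176),(.03,.182),(.085,.186)):
    movel(P(s+ds,z,t),v=.08); p=get_tcp_pos(); print(ds,((p-O)@U-s).round(4),p[2],get_ft_force().round(2))
    if ds>0: I.append(snap(0))
cv2.imwrite("pics/c5.png",np.vstack(I)); print(get_time())
```

```text
-0.03 -0.03 0.1758920222636372 [-0.26  0.11 -0.88]
0.03 0.0299 0.181873532279822 [-0.03  0.25  0.54]
0.085 0.0849 0.1858854194864969 [ 0.09 -0.36  0.62]
26.1667
```

View pics/c5.png

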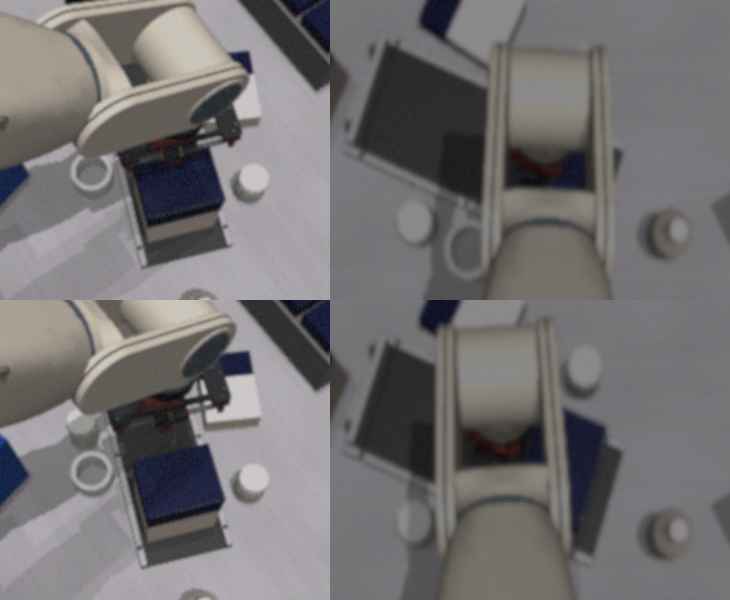

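In the lower pictures the gripper has passed over the carton, which is still standing. So the fingertips are higher than the reported TCP, or the fingers aren't shut. I'll check both.

Run:
```python
from h import *
print(get_grip_width(),get_finger_force(),get_tcp_pos(),get_ee_rot())
im=read_camera("scene")[:,:,::-1].copy()
p=get_tcp_pos(); px=proj("scene",[p,p+[0,0,.03],p+[0,0,.08]]); print(px)
x0,y0=280,70
a=cv2.resize(im[y0:y0+150,x0:x0+160],None,fx=4,fy=4,interpolation=cv2.INTER_CUBIC)
for k,c in enumerate(px): cv2.circle(a,tuple(int(v) for v in (c-[x0,y0])*4),3,[(0,255,0),(0,255,255),(255,0,255)][k],-1)
cv2.imwrite("pics/c6.png",a[:600]); print(get_time())
```

```text
0.009668526351886043 0.0 [0.56771264 0.04787749 0.18591996] [-3.62869896e-05  8.17752409e-01  5.75570132e-01 -1.39508039e-04]
[[328.88453821 170.48098953]
 [329.17840798 165.86846991]
 [329.70974079 157.52877884]]
26.2167
```

View pics/c6.png

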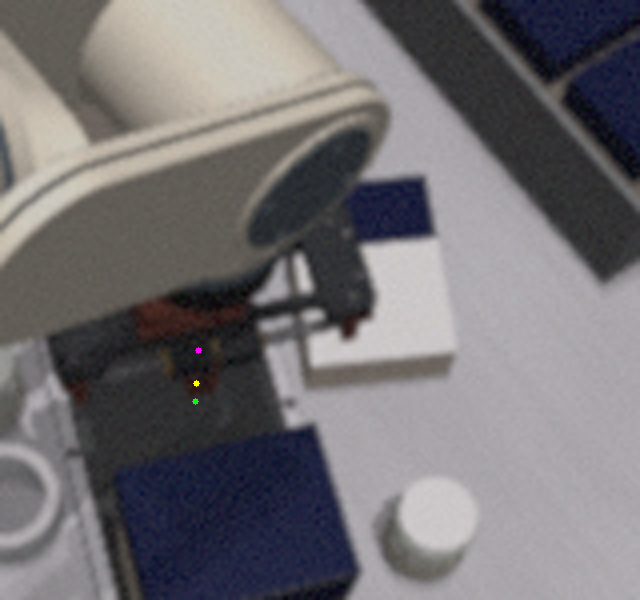

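The fingertip shows near the yellow dot, about 25 mm above the reported TCP, which explains the passes over the top. I'll go back over the carton and push again about 25 mm lower.

Run:
```python
from h import *
s,t=-.126,.0024
movel(P(s+.085,.25,t),v=.25); movel(P(s-.09,.25,t),v=.3); movel(P(s-.09,.150,t),v=.25)
f0=get_ft_force()
for ds,z in((-.045,.150),(-.02,.151),(.01,.155),(.05,.16)):
    movel(P(s+ds,z,t),v=.07); print(ds,(get_ft_force()-f0)@U)
wait(.3)
movel(P(s-.09,.17,t),v=.3)
a=read_camera("scene")[80:280,220:440,::-1]; b=read_camera("top")[130:250,225:425,::-1]
cv2.imwrite("pics/c7.png",np.hstack([cv2.resize(a,(396,360)),cv2.resize(b,(400,360))])); print(get_time())
```

```text
-0.045 -0.030296236498461155
-0.02 -1.3048838783827121
0.01 -0.4421236854862161
0.05 -0.28455276429453774
31.5333
```

View pics/c7.png

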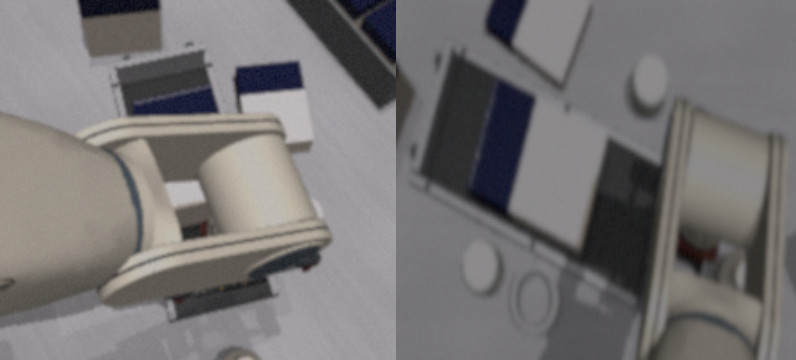

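It has tipped. The carton lies between the rails with its dark top end towards the stop, leaving a gap of about 80 mm (right half, x 440 to 490). Now I'll go low behind its base and push gently.

Run:
```python
from h import *
t=.0
command_gripper(0.7)
movel(P(-.16,.035,t),v=.2)
f0=get_ft_force()
print(movel(P(-.04,.035,t),v=.08,until_force=12),(get_tcp_pos()-O)@U,(get_ft_force()-f0)@U,get_time())
print(movel(P(.03,.035,t),v=.03,until_force=9),(get_tcp_pos()-O)@U,(get_ft_force()-f0)@U,get_time())
a=read_camera("scene")[80:280,220:440,::-1]; b=read_camera("top")[130:250,225:425,::-1]
cv2.imwrite("pics/c8.png",np.hstack([cv2.resize(a,(396,360)),cv2.resize(b,(400,360))])); print(get_time())
```

```text
False -0.04007493063380917 0.07699804733094122 35.1083
True 0.0006929100317523116 -3.1603784462123086 36.4833
36.5833
```

View pics/c8.png

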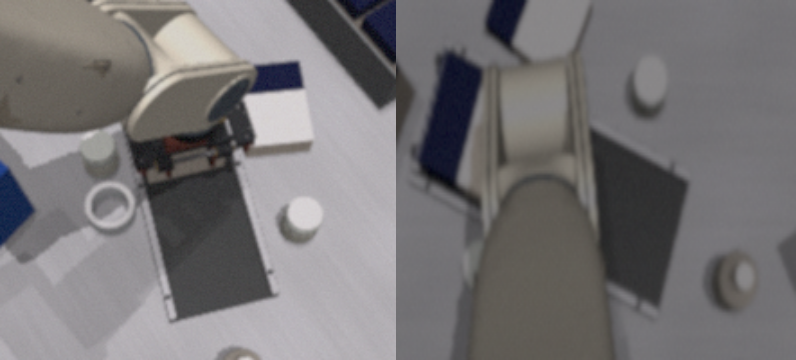

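The push stopped on force at s ≈ 0.001, where I expected the carton to meet the stop, and the dark top end is at the stop plate. I'll press gently once more, retreat and check.

Run:
```python
from h import *
print(movel(P(.012,.035,0),v=.015,until_force=8),(get_tcp_pos()-O)@U,get_ft_force()@U)
movel(P(-.09,.035,0),v=.2); movel(P(-.12,.25,0),v=.3)
j=get_joint_pos(); j[0]-=.5; movej(j)
b=read_camera("top").astype(int); a=read_camera("scene").astype(int)
for n,im,sd in(("top",b,None),("scene",a,None)):
    # dark top part's upper face at z=.108
    c=proj(n,[P(.175,.108)])[0].round().astype(int); m=blob((im[:,:,2]-im[:,:,0]>15)&(im.sum(2)<200),tuple(c))
    if m is None: print(n,"none",c); continue
    r=rect(m,n,.108); k=np.array(r[0])/1000; print(n,r,(np.r_[k,0]-O)@U,(np.r_[k,0]-O)@N)
A_=a[60:260,220:440,::-1].astype(np.uint8);B_=b[130:250,225:425,::-1].astype(np.uint8)
cv2.imwrite("pics/c9.png",np.hstack([cv2.resize(A_,(396,360)),cv2.resize(B_,(400,360))])); print(get_time())
```

```text
True 0.000537326852903625 0.09796031571218536
top ((638.22412109375, 244.734130859375), (59.552398681640625, 127.25251770019531), 70.43018341064453) 0.1677222027733033 0.002458110034517545
scene ((638.7572021484375, 244.51686096191406), (59.334869384765625, 130.61544799804688), 70.35616302490234) 0.16769734866045977 0.0018829892712998503
39.525
```

View pics/c9.png

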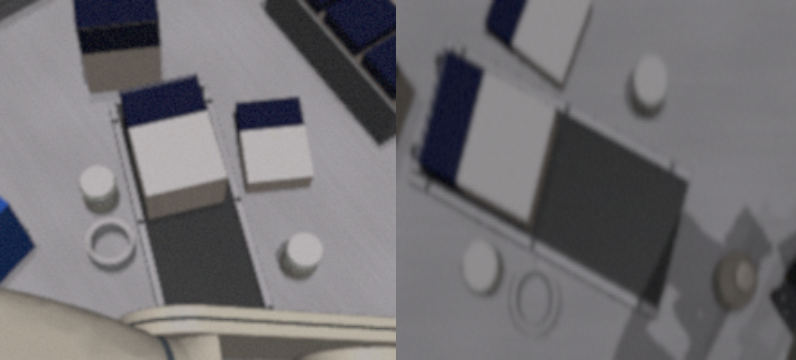

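The carton lies flat in the lane, its dark end at the stop, with its axis at 70.4° against the lane's 70.3°. Both pushes stopped at the same spot at about 8–9 N, and the bystanders haven't moved.

```bash
python3 -c "
from station import *
print(job_done(),get_time())"
```

```text
the job is handed in; nothing more can be done
the job is handed in; nothing more can be done
```

I handed the job in at about 39.5 s: the carton was tipped by pushing only and lies flat between the rails, top end square against the stop by force and camera measurement (a gap of a few mm can't be ruled out by eye), pressed with about 9 N; three earlier tipping passes went over its top without moving it, and the bystanders look undisturbed.

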